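Fit the cover plate over the pins of the sheet-metal jig and lock it with the keeper

ROBOT

A 7-joint arm with a two-finger parallel gripper is mounted at the origin on the work surface. World frame = base frame: x ahead of the robot, y to its left, z up, the work surface at z = 0. Lengths are in m, angles in rad, forces in N, time in s.
With the tool pointing down it reaches from about 0.425 to 0.925 m from the base axis. Payload 6.8 kg.
Tool frame: the origin (TCP) lies midway between the tips of the shut fingers; the grasp point (between the pads) lies 19 mm behind it; z points along the fingers, y is the line along which they close (so a half turn about z gives the same grasp; the last joint's range is limited). The gripper opens to 85 mm and grips with 20 to 120 N. Pads are 22 mm wide; open, the fingers measure 114 mm over their backs; the gripper's body (76 mm by 85 mm) begins 54 mm behind the grasp point. The pads swing forward as they close: fully open they stand 13 mm farther back than shut.
Start: joints at [1.126, 0.477, 0.022, 1.555, -0.011, 1.109, -0.083], TCP at [0.223, -0.637, 0.231] pointing down, gripper open.
Joint ranges: [-2.96, 2.96], [-0.34, 2.1], [-1.41, 1.46], [0.24, 2.44], [-1.37, 4.51], [0.17, 1.92], [-2.96, 2.96]. Speed limits (rad/s): [2.39, 2.39, 3.14, 3.14, 3.14, 3.14, 3.14].

INTERFACE

Orientations are given as a rotation vector (axis times angle).
In Python, from bench import status, vision, r gives the robot as it stands. The module is installed in compiled form; this text tells all that it offers.
- The arm moves only by the shell command python3 -m handwheel 'ROWS' [OPENING] [FORCE]. ROWS is JSON, a list of rows, each an object with "dp": the shift along the tool's x, y, z in m, a list of three; "delta_rot": the turn, a rotation vector about the tool's x, y, z in rad, a list of three. In form: [{"dp": [x, y, z], "delta_rot": [rx, ry, rz]}, ...]. A call has 1 to 12 rows; each row is the pose to reach, as a shift and turn from the pose commanded when the call began, along the tool's axes at that moment; what a row does not reach only later rows make up. A row lasts 1/8 s, in which the tool goes at most 62.5 mm and 10.7 degrees, less where a joint would pass 70% of its speed; a pose out of reach is approached as far as the arm can. A call with a gripper value outside its range is refused whole. OPENING is the opening, from 0 (shut) to 1 (fully open), set as the call begins (- or left out, the last holds). The fingers move at their own pace and stop on an object; FORCE is the grip in N (left out, the last holds). Time passes only in rows, so rows that repeat a pose let the fingers close. It gives the time, the measured TCP pose, the force, the opening and the grip force at its end, in the units of the state.
- status.get_obs(): the state, without advancing time (a new reading comes with each control period).
- vision.grab_frame(name): name is "scene" or "top"; returns a dict with "img" (480x640x3 uint8, blue, green, red), "fovy" (degrees; the focal length in pixels is half the picture's height over the tangent of half this angle, whatever the lens; pixels are square), "cx", "cy" (the principal point, pixels), "world_from_camera" (4x4, takes a point from camera to world coordinates). Camera axes: x right, y up, looking along -z (the intrinsics and any distortion apply to the point x, -y, -z); pixel columns grow to the right and rows downward; lengths in m; the calibration is good to about 2 mm. A picture is of the moment at which its call begins. There is no depth.
- r.hand_in(): hands the job in; it is judged then, once.
The state is a dict: "clock": time; "joints": joint angles; "qvel": joint speeds; "tau": joint torques, N m; "tcp_pos": TCP position; "orientation": TCP orientation; "contact_force": force on the tool from outside, world axes, zero at the start; "moment": the same for the moment, N m; "grip_width": finger opening in m; "gripper_force": force on a finger pad.
Only numpy, scipy, OpenCV 4.12 (cv2) and the standard library are available. Lean on these libraries where they do the work, as an engineer would, in place of code of your own. Each camera call takes 0.05 s, during which the arm holds its last target. There are 200 camera calls.

TASK

Fit the aluminium cover plate (it has an upright grip) on the steel jig: feel for the place by sliding it gently over the two pins until both holes drop over them and the plate lies flush on the bed. Then turn the small keeper beside it, by its knob, until it stops square over the plate's edge, and let everything go. Do not force the plate down or against the pins, and leave the other things on the bench where they are.

Things in the scene. Friction and masses are not known exactly. Their poses are not given: they have to be found in the camera images.
- cover: Loose aluminium plate, 110 (x) x 150 (y) x 6 mm, about 0.32 kg, flat on the bench. Origin: centre of its underside, z up. Two 16 mm through holes at x = 0, y = -42 and +42 mm. A grip (fin) stands on its middle, 12 mm thick (x), 60 mm long (y), its top 46 mm above the underside: pinch it from above across its thickness. Same when turned by half a turn.
- jig: Steel bed fixed to the bench, 220 (x) x 230 (y) x 30 mm. Origin: centre of its underside. Two 12 mm pins with chamfered tops stand 8 mm out of the bed at y = -42 and +42 mm. Both share one x, which was set by hand: anywhere from -20 to +20 mm, NOT measured, and firmly clamped there. The plate goes on with its x along the jig's x, either way round.
- bed (a point): Middle of the jig's bed top, 30 mm above the bench; axes as the jig's. The plate is home when both pins are in its holes and its underside rests at this height; on top of the pins it stands 8 mm higher. More than 40 N between plate and jig counts as forced.
- pivot (a point): The keeper's upright pivot on the jig, at x = 0, y = 100 mm of the jig, at the height of the strip's underside (39 mm above the bench: 3 mm above a seated plate, too low for a plate still standing on the pins).
- keeper (a joint): Turn-button keeper on the jig: a steel strip 18 mm wide, 5 mm thick, reaching 47 mm from its pivot. At 0 rad it points along the jig's -x, clear of the plate; it starts at -0.5 to 0.1 rad. The angle grows counter-clockwise seen from above, to the stop at 1.57 rad, where it points along the jig's -y over the plate's edge. It stays where it is left; light friction.
- keeper_knob (a point): Middle of the keeper's upright round black knob, 14 mm in diameter, 30 mm high (44 to 74 mm above the bench); the point is at 59 mm, 36 mm from the pivot. It turns with the keeper. Pinch it from above, or push it.
- hammer: Hand hammer lying on the bench; to be left alone. Origin under its middle.
- tin: Closed tin, 64 mm in diameter, 75 mm high, standing on the bench; to be left alone. Origin at the centre of its foot.
- dolly: Dark steel dolly block, 60 x 85 x 35 mm, lying near the robot; to be left alone. Origin at the centre of its underside.
- angle: Offcut of aluminium angle, 120 mm long, 35 mm wide and 35 mm high, lying beyond the jig to the left; to be left alone. Origin under its middle.
Mind the look-alikes: they are no part of the job. What is meant by the cover is not yellow, and is the smaller of those in its own colour.

How it is judged:
By the outcome, as a careful person would: the job done as asked, in the order asked, and still so for the second after the job is handed in, with the robot touching nothing.
It also fails if it takes over 72 s, if anything falls off the work surface, if the arm or the gripper's body presses on something with over 40 N, if the wrist force passes 120 N, or if a joint passes its speed limit or range.

## Working session

There is one attempt and no reset: what is moved stays moved. The work goes in short steps, Python scripts to look and compute and a shell command to move; the robot and the scene stay as the last step left them, time stands still between calls to the robot, and variables do not carry over. Pictures are saved under pics/ and viewed, at most 10 in all, crops included, and the job is handed in when it is done.

```bash
mkdir -p pics
python3 - <<'E'
from bench import status, vision
import cv2
o=status.get_obs(); print({k:o[k] for k in("clock","tcp_pos","orientation","contact_force","grip_width")})
for n in("scene","top"):
    f=vision.grab_frame(n); cv2.imwrite(f"pics/{n}0.png",f["img"]); print(n,f.keys(),f["fovy"],f["cx"],f["cy"],f["world_from_camera"])
    print({k:v for k,v in f.items() if k not in("img","world_from_camera")})
E
```

```text
{'clock': 0.0, 'tcp_pos': array([ 0.2228527 , -0.63652909,  0.23033597]), 'orientation': array([-3.09543139e+00, -5.26223282e-01,  6.48435332e-04]), 'contact_force': array([ 0.53930708, -0.04875288, -0.25648011]), 'grip_width': 0.08512619673246637}
scene dict_keys(['img', 'fovy', 'cx', 'cy', 'world_from_camera']) 48.9290067446029 322.0949520465658 228.80598684313122 [[ 0.44847301 -0.53728776  0.71427853  1.63232407]
 [ 0.8935952   0.25257528 -0.37107055 -0.58602226]
 [ 0.01896257  0.804691    0.59339095  0.96638588]
 [ 0.          0.          0.          1.        ]]
{'fovy': 48.9290067446029, 'cx': 322.0949520465658, 'cy': 228.80598684313122}
top dict_keys(['img', 'fovy', 'cx', 'cy', 'world_from_camera']) 51.838181316791406 320.6788775831221 226.40075882397406 [[-0.06275737  0.97380408 -0.21855693  0.26498129]
 [-0.99800376 -0.06278436  0.00682856 -0.04225791]
 [-0.00707228  0.21854918  0.97580031  1.37555441]
 [ 0.          0.          0.          1.        ]]
{'fovy': 51.838181316791406, 'cx': 320.6788775831221, 'cy': 226.40075882397406}
```

View pics/top0.png

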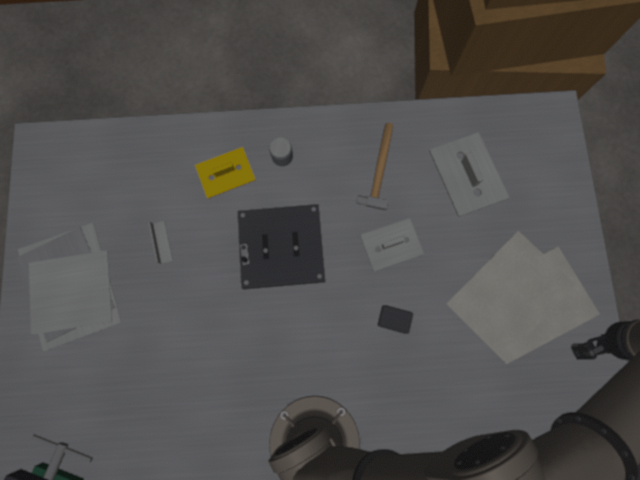

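View pics/scene0.png

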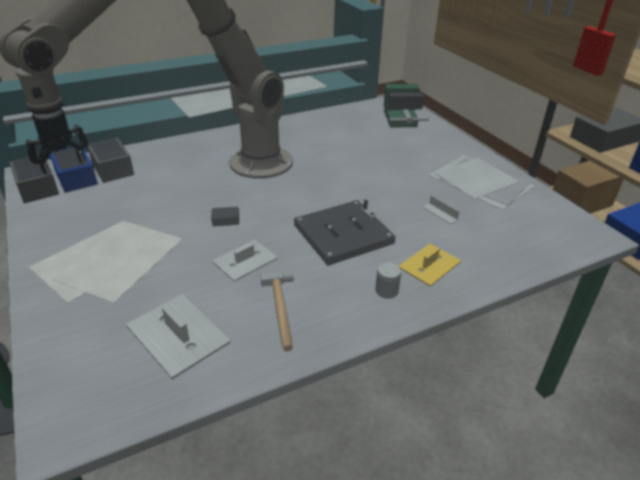

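The top view shows the grey cover at about (392,245), with a larger look-alike at (468,173) and a yellow one at (225,172). The jig is at (281,247), its pins near (265,246) and (296,244), and the keeper near (244,255). The scene view agrees. Next I'll measure and enlarge.

```bash
cat > h.py <<'E'
import numpy as np, cv2
from bench import status, vision
def ray(f,uv):
    uv=np.atleast_2d(uv).astype(float); fl=240/np.tan(np.radians(f["fovy"])/2)
    d=np.c_[(uv[:,0]-f["cx"])/fl,-(uv[:,1]-f["cy"])/fl,-np.ones(len(uv))]
    T=f["world_from_camera"]; return T[:3,3],d@T[:3,:3].T
def plane(f,uv,z):
    c,d=ray(f,uv); return c+d*((z-c[2])/d[:,2])[:,None]
def proj(f,P):
    P=np.atleast_2d(P);T=f["world_from_camera"];fl=240/np.tan(np.radians(f["fovy"])/2)
    q=(P-T[:3,3])@T[:3,:3]; return np.c_[f["cx"]-fl*q[:,0]/q[:,2],f["cy"]+fl*q[:,1]/q[:,2]]
def rect(f,mask,seed,z):
    mask=cv2.morphologyEx(mask,cv2.MORPH_CLOSE,np.ones((5,5)))
    cs,_=cv2.findContours(mask,0,2)
    c=max(cs,key=lambda c:(cv2.pointPolygonTest(c,seed,False)>=0)*cv2.contourArea(c))
    P=plane(f,c[:,0]+0.0,z)[:,:2]
    (m,s,a)=cv2.minAreaRect((P*1000).astype(np.float32)); return np.array(m),s,a,c
E
python3 - <<'E'
from h import *
f=vision.grab_frame("top");g=vision.grab_frame("scene")
i=f["img"]; hsv=cv2.cvtColor(i,cv2.COLOR_BGR2HSV); v=hsv[...,2]
print("V bench",v[270,350],"cover",v[258,390],"jig",v[270,280],hsv[258,390],hsv[270,350])
print("jig",rect(f,(v<75).astype(np.uint8)*255,(280,270),.03)[:3])
d=cv2.absdiff(i,np.full_like(i,0)); 
m=((hsv[...,1]<25)).astype(np.uint8)*255
a=cv2.resize(i[190:320,220:450],None,fx=3.4,fy=3.4,interpolation=3)
b=cv2.resize(g["img"][180:290,200:400],None,fx=3.9,fy=3.9,interpolation=3)[:, :782]
cv2.imwrite("pics/a.png",cv2.convertScaleAbs(a,alpha=1.5)[:600,:800]); cv2.imwrite("pics/b.png",cv2.convertScaleAbs(b,alpha=1.5))
E
```

```text
V bench 96 cover 104 jig 48 [ 90   2 104] [120   8  96]
jig (array([519.29669189,  63.60308456]), (223.44821166992188, 230.91964721679688), 1.254170536994934)
```

View pics/a.png

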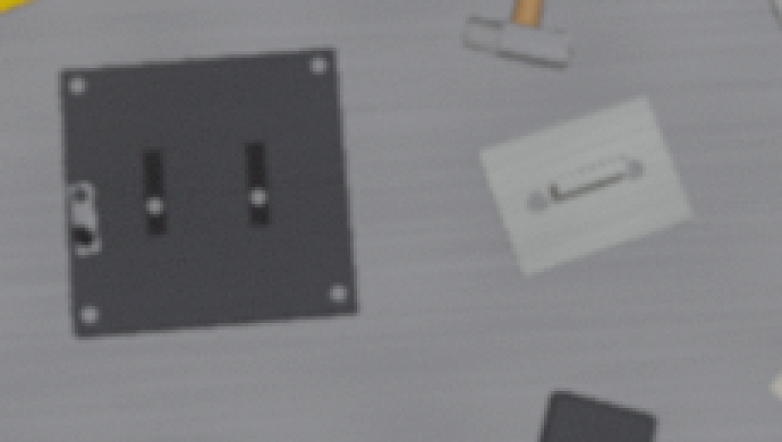

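View pics/b.png

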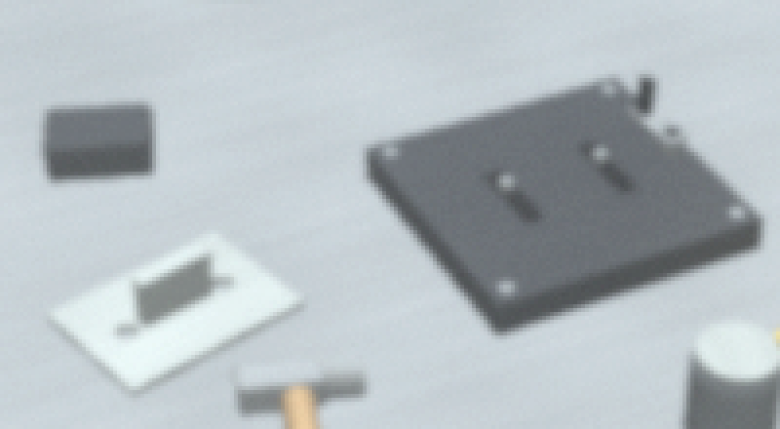

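```bash
cat > m.py <<'E'
from h import *
def cen(f,uv,r,thr,z,dark=False):
    u,v=map(int,uv); p=cv2.cvtColor(f["img"],cv2.COLOR_BGR2GRAY)[v-r:v+r+1,u-r:u+r+1].astype(float)
    w=np.clip((thr-p) if dark else (p-thr),0,None); Y,X=np.mgrid[v-r:v+r+1,u-r:u+r+1]
    q=np.array([(w*X).sum(),(w*Y).sum()])/w.sum(); return q,plane(f,q,z)[0]
E
python3 - <<'E'
from m import *
f=vision.grab_frame("top");g=vision.grab_frame("scene")
A=lambda x,y:(220+x/3.4,190+y/3.4); B=lambda x,y:(200+x/3.9,180+y/3.9)
for n,a,b,z in[("pin+",A(154,206),B(600,153),.038),("pin-",A(258,198),B(506,181),.038),("s++",A(77,86),B(736,213),.03),("s+-",A(318,66),B(506,288),.03),("s-+",A(89,315),B(608,91),.03),("s--",A(338,293),B(390,151),.03)]:
    for F,q in((f,a),(g,b)):
        c,P=cen(F,np.round(q),3,60 if F is f else 90,z); print(n,np.round(q,1),c.round(1),(P*1000).round(1))
for F,s in((f,(386,256)),(g,(233,263))):
    i=cv2.GaussianBlur(F["img"],(3,3),0).astype(int); u,v=s
    print(i[v-2:v+3,u-2:u+3].mean((0,1)), "bench",i[v+20:v+25,u-30:u-25].mean((0,1)))
    k=i[v-2:v+3,u-2:u+3].mean((0,1)); bn=i[v+20:v+25,u-30:u-25].mean((0,1))
    w=(k-bn); t=((i-(k+bn)/2)@w>0).astype(np.uint8)*255
    t2=np.zeros_like(t); t2[v-50:v+50,u-50:u+60]=t[v-50:v+50,u-50:u+60]
    t2=cv2.morphologyEx(t2,cv2.MORPH_OPEN,np.ones((3,3)))
    r=rect(F,t2,s,.006); print("cover",r[:3], cv2.boundingRect(r[3]))
    print(cv2.boxPoints(r[:3]))
E
```

```text
pin+ [265.3 250.6] [265.  250.1] [507.7 105.2  38. ]
pin+ [353.8 219.2] [353.6 218.8] [509.6 104.6  38. ]
pin- [295.9 248.2] [295.5 247.5] [509.6  21.2  38. ]
pin- [329.7 226.4] [329.5 225.9] [511.3  21.2  38. ]
s++ [242.6 215.3] [242.3 214.7] [614.1 166.1  30. ]
s++ [388.7 234.6] [389.3 233.5] [611.1 169.7  30. ]
s+- [313.5 209.4] [313.2 208.8] [618.5 -33.9  30. ]
s+- [329.7 253.8] [329.4 253.2] [617.5 -33.9  30. ]
s-+ [246.2 282.6] [245.9 282.1] [424.  161.7  30. ]
s-+ [355.9 203.3] [356. 201.] [416.4 166.5  30. ]
s-- [319.4 276.2] [319.  275.9] [428.5 -38.5  30. ]
s-- [300.  218.7] [299.1 217.4] [422.  -37.9  30. ]
[104.56 105.16 103.6 ] bench [95.24 92.76 92.2 ]
cover (array([ 508.93157959, -249.11166382]), (110.30618286132812, 149.66152954101562), 15.084742546081543) (362, 219, 61, 51)
[[ 436.20444 -191.21288]
 [ 475.15344 -335.71735]
 [ 581.6587  -307.01044]
 [ 542.7097  -162.50598]]
[139.44 139.32 132.72] bench [144.48 141.2  134.68]
cover (array([ 491.83807373, -248.39498901]), (51.260128021240234, 96.19955444335938), 10.031586647033691) (231, 245, 28, 21)
[[ 458.2213  -205.49509]
 [ 474.9784  -300.22394]
 [ 525.45483 -291.2949 ]
 [ 508.69775 -196.56604]]
```

The cover measures 110.3 x 149.7 mm with its centre at (509,-249) mm and a yaw of 15.1°. The pin spacing comes out at 84 mm, with pin midpoint about (509.5,63) and a jig yaw of 1.25°. Both match the given sizes.

```bash
cat > go.py <<'E'
import sys
from h import *
from scipy.spatial.transform import Rotation as R
def go(x,y,z,yaw):  # m, deg: tool y axis along world angle yaw (mod 180)
    o=status.get_obs(); Rt=R.from_rotvec(o["orientation"])
    c=[]
    for k in(0,180):
        a=np.radians(yaw+k); Y=np.array([np.cos(a),np.sin(a),0]); Z=np.array([0,0,-1.]); 
        c.append((Rt.inv()*R.from_matrix(np.c_[np.cross(Y,Z),Y,Z])).as_rotvec())
    dr=min(c,key=np.linalg.norm)
    print("t",round(o["clock"],2),"tcp",o["tcp_pos"].round(4),"F",o["contact_force"].round(1),"w",round(o["grip_width"],4),"q7",o["joints"][6].round(2))
    print("dp",Rt.inv().apply(np.array([x,y,z])-o["tcp_pos"]).round(4),"dr",dr.round(4),"tool axes\n",Rt.as_matrix().round(3))
if __name__=="__main__": go(*map(float,sys.argv[1:]))
E
python3 go.py .509 -.249 .12 15.1
```

```text
t 0.3 tcp [ 0.223  -0.6369  0.231 ] F [0.4 0.8 0.5] w 0.0852 q7 -0.08
dp [ 0.3981 -0.2715  0.1111] dr [-6.0000e-04 -4.0000e-04 -1.4975e+00] tool axes
 [[ 0.944  0.33  -0.   ]
 [ 0.33  -0.944  0.001]
 [-0.    -0.001 -1.   ]]
```

```bash
python3 -m handwheel '[{"dp":[0.398,-0.2715,0.05],"delta_rot":[0,0,-1.4975]},{"dp":[0.398,-0.2715,0.05],"delta_rot":[0,0,-1.4975]},{"dp":[0.398,-0.2715,0.05],"delta_rot":[0,0,-1.4975]},{"dp":[0.398,-0.2715,0.05],"delta_rot":[0,0,-1.4975]},{"dp":[0.398,-0.2715,0.05],"delta_rot":[0,0,-1.4975]},{"dp":[0.398,-0.2715,0.05],"delta_rot":[0,0,-1.4975]},{"dp":[0.398,-0.2715,0.111],"delta_rot":[0,0,-1.4975]},{"dp":[0.398,-0.2715,0.111],"delta_rot":[0,0,-1.4975]},{"dp":[0.398,-0.2715,0.111],"delta_rot":[0,0,-1.4975]},{"dp":[0.398,-0.2715,0.111],"delta_rot":[0,0,-1.4975]},{"dp":[0.398,-0.2715,0.111],"delta_rot":[0,0,-1.4975]},{"dp":[0.398,-0.2715,0.111],"delta_rot":[0,0,-1.4975]}]' 1 30; python3 go.py .509 -.249 .017 15.1
```

```text
clock: 1.8
tcp_pos: [0.5087, -0.251, 0.1211]
orientation: [1.913, 2.49, -0.001]
contact_force: [0.5, 1.6, -0.2]
grip_width: 0.0852
gripper_force: 0.0
t 1.8 tcp [ 0.5087 -0.251   0.1211] F [ 0.5  1.6 -0.2] w 0.0852 q7 0.39
dp [0.002  0.0007 0.1041] dr [ 0.0006  0.0015 -0.0029] tool axes
 [[-0.258  0.966  0.001]
 [ 0.966  0.258 -0.001]
 [-0.002  0.001 -1.   ]]
```

```bash
python3 -m handwheel '[{"dp":[0.001,0.0005,0.05],"delta_rot":[0,0,-0.003]},{"dp":[0.001,0.0005,0.085],"delta_rot":[0,0,-0.003]},{"dp":[0.001,0.0005,0.104],"delta_rot":[0,0,-0.003]},{"dp":[0.001,0.0005,0.104],"delta_rot":[0,0,-0.003]}]' && python3 -m handwheel '[{"dp":[0,0,0],"delta_rot":[0,0,0]},{"dp":[0,0,0],"delta_rot":[0,0,0]},{"dp":[0,0,0],"delta_rot":[0,0,0]},{"dp":[0,0,0],"delta_rot":[0,0,0]},{"dp":[0,0,0],"delta_rot":[0,0,0]},{"dp":[0,0,0],"delta_rot":[0,0,0]},{"dp":[0,0,0],"delta_rot":[0,0,0]},{"dp":[0,0,0],"delta_rot":[0,0,0]}]' 0 50
```

```text
clock: 2.3
tcp_pos: [0.5086, -0.2484, 0.0157]
orientation: [-1.906, -2.495, 0.001]
contact_force: [-0.3, -0.3, -0.1]
grip_width: 0.0854
gripper_force: 0.0
clock: 3.3
tcp_pos: [0.5095, -0.2484, 0.0168]
orientation: [1.906, 2.496, -0.0]
contact_force: [-1.5, -0.1, 5.4]
grip_width: 0.0109
gripper_force: 50.4
```

```bash
python3 -m handwheel '[{"dp":[0,0,-0.03],"delta_rot":[0,0,0]},{"dp":[0,0,-0.07],"delta_rot":[0,0,0]},{"dp":[0,0,-0.1],"delta_rot":[0,0,0]},{"dp":[0,0,-0.1],"delta_rot":[0,0,0]}]'; python3 go.py .5095 .063 .117 1.25
```

```text
clock: 3.8
tcp_pos: [0.5104, -0.2487, 0.1179]
orientation: [1.905, 2.494, 0.001]
contact_force: [-1.2, -0.7, -2.9]
grip_width: 0.0112
gripper_force: 49.4
t 3.8 tcp [ 0.5104 -0.2487  0.1179] F [-1.2 -0.7 -2.9] w 0.0112 q7 0.38
dp [0.3009 0.0812 0.0004] dr [0.0032 0.0021 0.2445] tool axes
 [[-0.263  0.965  0.003]
 [ 0.965  0.263 -0.002]
 [-0.002  0.003 -1.   ]]
```

```bash
python3 -m handwheel '[{"dp":[0.04,0.011,0],"delta_rot":[0,0,0.04]},{"dp":[0.09,0.0245,0],"delta_rot":[0,0,0.08]},{"dp":[0.14,0.038,0],"delta_rot":[0,0,0.12]},{"dp":[0.19,0.0515,0],"delta_rot":[0,0,0.16]},{"dp":[0.24,0.065,0],"delta_rot":[0,0,0.2]},{"dp":[0.28,0.076,0],"delta_rot":[0,0,0.23]},{"dp":[0.301,0.081,0],"delta_rot":[0,0,0.2445]},{"dp":[0.301,0.081,0],"delta_rot":[0,0,0.2445]},{"dp":[0.301,0.081,0],"delta_rot":[0,0,0.2445]},{"dp":[0.301,0.081,0],"delta_rot":[0,0,0.2445]}]'
python3 - <<'E'
from m import *
from go import go
f=vision.grab_frame("top");g=vision.grab_frame("scene"); go(.5095,.063,.117,1.25)
a=cv2.resize(f["img"][170:330,200:360],None,fx=2.5,fy=2.5,interpolation=3)
b=cv2.resize(g["img"][140:300,260:420],None,fx=2.5,fy=2.5,interpolation=3)
cv2.imwrite("pics/c.png",cv2.convertScaleAbs(np.hstack([a,b]),alpha=1.5))
E
```

```text
clock: 5.05
tcp_pos: [0.5079, 0.0618, 0.1157]
orientation: [-2.199, -2.243, 0.002]
contact_force: [0.4, 0.0, -2.3]
grip_width: 0.0112
gripper_force: 49.2
t 5.15 tcp [0.5081 0.0623 0.1161] F [ 0.3 -0.2 -3.3] w 0.0112 q7 -0.45
dp [ 0.0007  0.0014 -0.0009] dr [-0.0003  0.0004 -0.0017] tool axes
 [[-0.02  1.   -0.  ]
 [ 1.    0.02 -0.  ]
 [-0.   -0.   -1.  ]]
```

View pics/c.png

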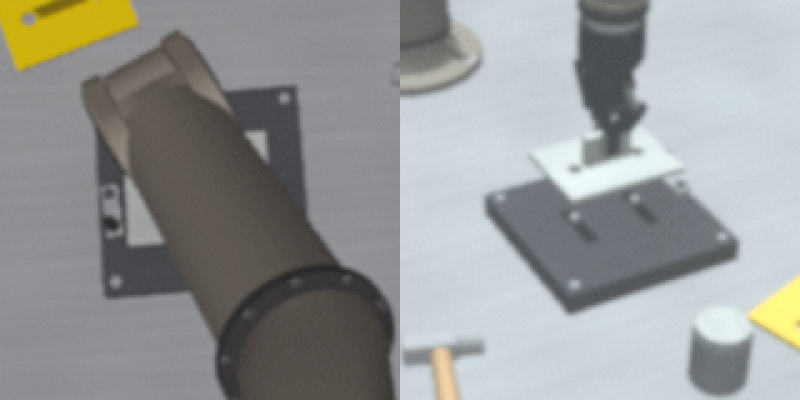

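Above the jig, the held plate shows clearly in the scene crop, with corners near (530,153), (570,200) and (685,162) and its left hole at (575,168). The arm hides the top view. I'll measure plate against pins in the scene view alone.

```bash
cat > pl.py <<'E'
from m import *
def plate(z):
    g=vision.grab_frame("scene"); i=cv2.GaussianBlur(g["img"],(3,3),0).astype(int)
    C=proj(g,[[.51,.063,z]])[0].astype(int)
    t=(i.min(2)>122)
    m=np.zeros(i.shape[:2],np.uint8); m[C[1]-40:C[1]+40,C[0]-50:C[0]+50]=t[C[1]-40:C[1]+40,C[0]-50:C[0]+50]*255
    return g,m,C
E
python3 - <<'E'
from pl import *
z=.1161-.0168+.006
g,m,C=plate(z); print(C)
i=g["img"]; print("plate",i[213:217,325:335].mean((0,1)),"bench",i[200:205,275:285].mean((0,1)),"jig",i[230:233,330:340].mean((0,1)))
np.set_printoptions(linewidth=250)
print(i[190:226:3,308:380:3].mean(2).astype(int))
E
```

```text
[342 203]
plate [162.15  162.275 153.725] bench [148.16 144.58 138.02] jig [69.1        66.2        63.56666667]
[[140 139 137 137 137 138 140 140 140 142  94  53  54  52  54  83 142 139 138 140 139 141 140 140]
 [139 138 139 139 139 139 140 141 142 152 146  89  52  58  81 139 155 149 141 140 140 139 138 139]
 [141 140 141 139 139 144 148 154 139 108  99  75  54  62  91 148 157 158 152 141 138 139 138 138]
 [142 142 146 150 154 157 159 159 139  91  88  75  53  65  91 114 133 156 156 150 136 140 141 139]
 [142 132 150 157 157 158 159 159 136  91  89  82  80  99 123 141 146 160 159 160 154 143 141 142]
 [143 142 122 151 160 160 156 142 131  98 112 134 150 159 160 161 160 160 160 160 159 154 143 142]
 [142 142 138 124 156 160 155 119 139 157 162 163 161 161 161 159 159 158 156 148 133 122 136 144]
 [141 135 128 103 118 160 163 163 163 163 162 162 162 159 159 153 141 119  98 105 132 128 137 141]
 [ 99  84  79  77  79 122 161 162 162 162 160 158 150 132 109  91  79  78  76  79 105  96 114 137]
 [ 78  77  78  79  77  80 123 158 155 142 122 101  85  78  64  87  77  74  76  75  78  90  89 128]
 [ 77  77  78  80  78  77  81 107  95  83  76  76  76  76  69  97  78  74  76  76  75  78  78  83]
 [ 78  77  77  77  78  76  73  75  78  78  77  77  76  76  74  66  57  69  76  74  75  76  77  76]]
```

Run:
```python
from pl import *
z=.1161-.0168+.006
g,m,C=plate(z); m=(cv2.GaussianBlur(g["img"],(3,3),0).mean(2)>148).astype(np.uint8)*255
w=np.zeros_like(m); w[185:222,308:378]=m[185:222,308:378]
r=rect(g,w,(335,214),z); print(r[:3],cv2.boxPoints(r[:3]).round(1).tolist())
for s in((329,207),(354,199)):
    q,P=cen(g,s,3,150,z,True); print(q.round(1),(P*1000).round(1))
```

```text
(array([504.18243408,  65.33252716]), (106.7212905883789, 148.95169067382812), 1.4120715856552124) [[449.0, 138.5], [452.70001220703125, -10.399999618530273], [559.4000244140625, -7.800000190734863], [555.7000122070312, 141.10000610351562]]
[329.9 206.8] [509.   21.4 105.3]
[352.9 199.4] [502.8 102.  105.3]
```

```bash
python3 -m handwheel '[{"dp":[0.001,0.0014,0.02],"delta_rot":[0,0,0]},{"dp":[0.001,0.0014,0.045],"delta_rot":[0,0,0]},{"dp":[0.001,0.0014,0.056],"delta_rot":[0,0,0]},{"dp":[0.001,0.0014,0.056],"delta_rot":[0,0,0]},{"dp":[0.001,0.0014,0.056],"delta_rot":[0,0,0]},{"dp":[0.001,0.0014,0.056],"delta_rot":[0,0,0]}]';python3 -m handwheel '[{"dp":[0,0,0.001],"delta_rot":[0,0,0]},{"dp":[0,0,0.002],"delta_rot":[0,0,0]},{"dp":[0,0,0.003],"delta_rot":[0,0,0]},{"dp":[0,0,0.004],"delta_rot":[0,0,0]},{"dp":[0,0,0.004],"delta_rot":[0,0,0]},{"dp":[0,0,0.004],"delta_rot":[0,0,0]}]'; python3 go.py .5095 .063 .055 1.25
```

```text
clock: 6.0
tcp_pos: [0.5101, 0.0646, 0.0611]
orientation: [2.196, 2.245, 0.002]
contact_force: [-0.9, -0.1, -3.0]
grip_width: 0.0109
gripper_force: 49.2
clock: 6.75
tcp_pos: [0.5095, 0.0645, 0.0563]
orientation: [2.197, 2.246, -0.0]
contact_force: [0.3, -0.0, -3.6]
grip_width: 0.0107
gripper_force: 49.2
t 6.75 tcp [0.5095 0.0645 0.0563] F [ 0.3 -0.  -3.6] w 0.0107 q7 -0.51
dp [-0.0015 -0.      0.0013] dr [0.     0.     0.0002] tool axes
 [[-0.022  1.     0.   ]
 [ 1.     0.022 -0.   ]
 [-0.     0.    -1.   ]]
```

```bash
python3 -m handwheel '[{"dp":[-0.001,0,0.001],"delta_rot":[0,0,0]},{"dp":[-0.001,0,0.002],"delta_rot":[0,0,0]},{"dp":[-0.001,0,0.002],"delta_rot":[0,0,0]}]';python3 -m handwheel '[{"dp":[0,0,0.0005],"delta_rot":[0,0,0]},{"dp":[0,0,0.001],"delta_rot":[0,0,0]},{"dp":[0,0,0.001],"delta_rot":[0,0,0]},{"dp":[0,0,0.001],"delta_rot":[0,0,0]}]'; python3 -m handwheel '[{"dp":[0,0,0.0005],"delta_rot":[0,0,0]},{"dp":[0,0,0.001],"delta_rot":[0,0,0]},{"dp":[0,0,0.001],"delta_rot":[0,0,0]},{"dp":[0,0,0.001],"delta_rot":[0,0,0]}]'
```

```text
clock: 7.12
tcp_pos: [0.5094, 0.0635, 0.0542]
orientation: [-2.197, -2.246, 0.0]
contact_force: [-0.3, 0.5, -3.7]
grip_width: 0.0112
gripper_force: 49.2
clock: 7.62
tcp_pos: [0.5095, 0.0635, 0.0533]
orientation: [2.197, 2.246, 0.0]
contact_force: [-0.5, -0.2, -2.4]
grip_width: 0.0112
gripper_force: 49.2
clock: 8.12
tcp_pos: [0.5095, 0.0635, 0.0523]
orientation: [2.197, 2.246, -0.0]
contact_force: [-0.8, 0.1, -2.8]
grip_width: 0.0113
gripper_force: 49.2
```

```bash
python3 -m handwheel '[{"dp":[0,0,0.0005],"delta_rot":[0,0,0]},{"dp":[0,0,0.001],"delta_rot":[0,0,0]},{"dp":[0,0,0.001],"delta_rot":[0,0,0]}]';python3 -m handwheel '[{"dp":[0,0,0.0005],"delta_rot":[0,0,0]},{"dp":[0,0,0.001],"delta_rot":[0,0,0]},{"dp":[0,0,0.001],"delta_rot":[0,0,0]}]'; python3 -m handwheel '[{"dp":[0,0,0.0005],"delta_rot":[0,0,0]},{"dp":[0,0,0.001],"delta_rot":[0,0,0]},{"dp":[0,0,0.001],"delta_rot":[0,0,0]}]'
```

```text
clock: 8.5
tcp_pos: [0.5095, 0.0635, 0.0512]
orientation: [-2.197, -2.246, 0.0]
contact_force: [0.1, -0.0, -3.5]
grip_width: 0.0114
gripper_force: 49.2
clock: 8.88
tcp_pos: [0.5095, 0.0635, 0.0502]
orientation: [-2.197, -2.246, 0.0]
contact_force: [-0.2, 0.6, -2.6]
grip_width: 0.0113
gripper_force: 49.2
clock: 9.25
tcp_pos: [0.5094, 0.0635, 0.0492]
orientation: [-2.197, -2.246, 0.0]
contact_force: [0.1, 0.6, -3.1]
grip_width: 0.0113
gripper_force: 49.2
```

```bash
python3 -m handwheel '[{"dp":[0,0,0.0005],"delta_rot":[0,0,0]},{"dp":[0,0,0.001],"delta_rot":[0,0,0]},{"dp":[0,0,0.001],"delta_rot":[0,0,0]}]';python3 -m handwheel '[{"dp":[0,0,0.0005],"delta_rot":[0,0,0]},{"dp":[0,0,0.001],"delta_rot":[0,0,0]},{"dp":[0,0,0.001],"delta_rot":[0,0,0]}]'; python3 -m handwheel '[{"dp":[0,0,0.0005],"delta_rot":[0,0,0]},{"dp":[0,0,0.0005],"delta_rot":[0,0,0]}]'
```

```text
clock: 9.62
tcp_pos: [0.5095, 0.0635, 0.0482]
orientation: [-2.197, -2.246, 0.0]
contact_force: [-0.2, -0.2, -2.8]
grip_width: 0.0111
gripper_force: 49.2
clock: 10.0
tcp_pos: [0.5095, 0.0635, 0.0473]
orientation: [-2.197, -2.246, 0.0]
contact_force: [0.1, -0.3, -4.1]
grip_width: 0.0115
gripper_force: 49.2
clock: 10.25
tcp_pos: [0.5096, 0.0635, 0.0469]
orientation: [2.197, 2.246, 0.0]
contact_force: [0.3, -0.3, -1.9]
grip_width: 0.0113
gripper_force: 49.4
```

```bash
python3 -m handwheel '[{"dp":[0,0,0.0004],"delta_rot":[0,0,0]},{"dp":[0,0,0.0004],"delta_rot":[0,0,0]},{"dp":[0,0,0.0004],"delta_rot":[0,0,0]}]';python3 -m handwheel '[{"dp":[0,0,0.0004],"delta_rot":[0,0,0]},{"dp":[0,0,0.0004],"delta_rot":[0,0,0]},{"dp":[0,0,0.0004],"delta_rot":[0,0,0]}]'
python3 - <<'E'
from pl import *
f=vision.grab_frame("top");g=vision.grab_frame("scene")
a=cv2.resize(f["img"][200:300,220:320],None,fx=4,fy=4,interpolation=3)
b=cv2.resize(g["img"][170:270,290:390],None,fx=4,fy=4,interpolation=3)
cv2.imwrite("pics/d.png",cv2.convertScaleAbs(np.hstack([a,b]),alpha=1.4))
E
```

```text
clock: 10.62
tcp_pos: [0.5096, 0.0635, 0.0468]
orientation: [2.197, 2.245, 0.0]
contact_force: [-2.4, -1.2, 5.6]
grip_width: 0.0112
gripper_force: 50.5
clock: 11.0
tcp_pos: [0.5095, 0.0635, 0.0468]
orientation: [2.197, 2.245, -0.0]
contact_force: [-4.8, -1.3, 10.4]
grip_width: 0.0113
gripper_force: 51.3
```

View pics/d.png

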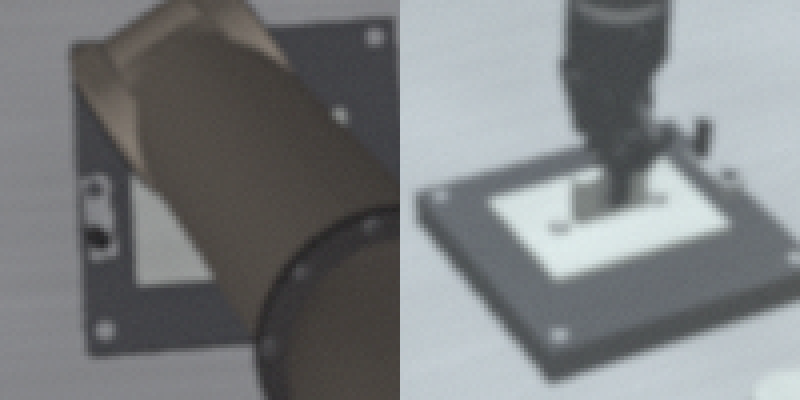

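The descent stopped at TCP z = 0.0468, which is exactly seated height, with about 10 N. The scene crop shows the plate flat on the bed and its holes at (560,228) and (655,198). I'll ease off, release and retract.

```bash
python3 -m handwheel '[{"dp":[0,0,-0.0009],"delta_rot":[0,0,0]},{"dp":[0,0,-0.0009],"delta_rot":[0,0,0]}]'; python3 -m handwheel '[{"dp":[0,0,0],"delta_rot":[0,0,0]},{"dp":[0,0,0],"delta_rot":[0,0,0]},{"dp":[0,0,0],"delta_rot":[0,0,0]},{"dp":[0,0,0],"delta_rot":[0,0,0]},{"dp":[0,0,0],"delta_rot":[0,0,0]},{"dp":[0,0,0],"delta_rot":[0,0,0]},{"dp":[0,0,-0.05],"delta_rot":[0,0,0]},{"dp":[0,0,-0.1],"delta_rot":[0,0,0]},{"dp":[0,0,-0.13],"delta_rot":[0,0,0]},{"dp":[0,-0.06,-0.13],"delta_rot":[0,0,0]},{"dp":[-0.06,-0.06,-0.13],"delta_rot":[0,0,0]},{"dp":[-0.12,-0.06,-0.13],"delta_rot":[0,0,0]}]' 1; python3 -m handwheel '[{"dp":[-0.06,0,0],"delta_rot":[0,0,0]},{"dp":[-0.12,0,0],"delta_rot":[0,0,0]},{"dp":[-0.18,0,0],"delta_rot":[0,0,0]},{"dp":[-0.18,0,0],"delta_rot":[0,0,0]}]'
python3 - <<'E'
from pl import *
f=vision.grab_frame("top");g=vision.grab_frame("scene")
a=cv2.resize(f["img"][200:300,220:320],None,fx=4,fy=4,interpolation=3)
b=cv2.resize(g["img"][170:270,290:390],None,fx=4,fy=4,interpolation=3)
cv2.imwrite("pics/e.png",cv2.convertScaleAbs(np.hstack([a,b]),alpha=1.4))
E
```

```text
clock: 11.35
tcp_pos: [0.5096, 0.0635, 0.0468]
orientation: [2.197, 2.246, 0.0]
contact_force: [-1.4, 0.7, 0.7]
grip_width: 0.0113
gripper_force: 49.7
clock: 12.85
tcp_pos: [0.4518, -0.0586, 0.1774]
orientation: [2.193, 2.248, 0.001]
contact_force: [1.6, 0.2, -0.2]
grip_width: 0.0853
gripper_force: 0.0
clock: 13.35
tcp_pos: [0.455, -0.2431, 0.1767]
orientation: [2.206, 2.236, -0.002]
contact_force: [0.7, 0.7, 1.0]
grip_width: 0.0856
gripper_force: 0.0
```

View pics/e.png

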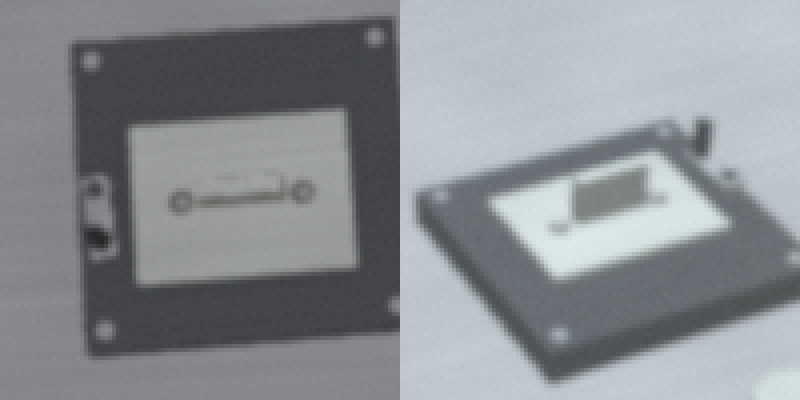

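Plate seated: both pins show as dots inside the hole rings at crop (181,202) and (303,191). The keeper runs from its pivot at (97,188) to the black knob at (97,238). Measuring the keeper now.

```bash
cat > k.py <<'E'
from m import *
f=vision.grab_frame("top");g=vision.grab_frame("scene")
def m(F,x0,x1,y0,y1,lo):
    p=cv2.cvtColor(F["img"],cv2.COLOR_BGR2GRAY)[y0:y1,x0:x1]; return p
np.set_printoptions(linewidth=220)
print(m(f,238,256,240,268,0)); print(m(g,356,380,194,220,0))
E
python3 k.py
```

```text
[[ 78  61  49  49  48  47  49  49  48  49  47  48  48  56  80 103 112 113]
 [ 80  62  50  47  49  48  47  48  47  48  48  48  47  53  77 102 112 112]
 [ 80  61  50  47  50  50  51  50  49  49  49  48  48  52  75 101 112 113]
 [ 85  67  54  54  56  61  68  66  58  51  48  47  48  53  74 101 110 113]
 [ 87  71  65  69  69  74  84  85  75  60  51  47  47  52  74 100 112 113]
 [ 87  78  79  80  72  68  77  88  85  70  54  48  47  51  73 100 111 113]
 [ 89  78  78  76  63  55  62  77  87  77  56  47  48  49  71  98 110 111]
 [ 90  77  70  67  56  49  51  69  84  75  55  48  48  48  68  98 109 111]
 [ 89  75  68  69  63  57  59  76  83  72  52  45  47  48  69  97 110 112]
 [ 90  73  67  76  78  74  79  87  89  72  53  46  47  47  67  95 108 111]
 [ 89  73  68  81  89  89  92  96  92  72  54  48  46  48  64  89 105 110]
 [ 88  73  66  83  92  94  97  97  93  77  59  49  47  48  63  89 104 110]
 [ 89  74  67  81  92  95  95  96  95  83  63  51  47  47  62  88 105 110]
 [ 90  76  65  79  90  94  96  97  97  90  70  53  46  47  62  89 105 110]
 [ 90  76  66  78  89  93  95  97 100  95  73  53 
[... 2875 characters left out ...]
0 139]
 [156 153 148 135 116  95  85  79  78  86 100 112 121 122 112  96  93 101 118 129 136 138 138 140]
 [157 157 155 149 135 114  95  83  79  79  85  95 107 113 108  98  93 102 115 124 133 137 139 141]
 [158 159 157 155 148 135 116  95  83  78  81  83  91 100 108 107 106 108 111 119 128 135 139 141]
 [157 158 158 158 155 149 134 115  94  84  80  79  81  88  98 105 101 104 105 110 124 135 137 139]
 [152 157 157 157 156 154 148 135 116  96  83  78  78  83  88  91  92  89  90 100 115 128 135 138]
 [144 152 156 157 158 157 157 149 134 115  95  83  77  78  82  84  83  81  83  88 102 116 127 133]
 [136 150 156 157 157 158 158 155 150 135 116  97  83  80  79  81  79  81  77  81  87  97 110 124]]
```

```bash
python3 - <<'E'
from m import *
f=vision.grab_frame("top");g=vision.grab_frame("scene")
qf,P=cen(f,(244,259),3,60,.059); print(qf,P*1000)
for z in(.055,.059,.063): print(plane(f,[243.8,258.8],z)*1000)
print(plane(g,[365,204.3],.059)*1000, plane(g,[365,199.8],.074)*1000)
c=np.array([.5203,.0637]);th=np.radians(1.25);X=np.array([np.cos(th),np.sin(th)]);Y=np.array([-X[1],X[0]])
p=c+.1*Y; print("pivot",p*1000,"top sees pivot hole",plane(f,[243.2,246.8],.044)*1000,"scene",plane(g,[372,213.5],.044)*1000)
for a in np.arange(-.2,.3,.1): print(round(a,1),(p-.036*(np.cos(a)*X+np.sin(a)*Y))*1000)
print("end",(p-.036*Y)*1000)
E
python3 go.py .484 .162 .15 1.25
```

```text
[245.95169082 258.22222222] [485.07613959 155.10699825  59.        ]
[[484.5385272  161.56558123  55.        ]]
[[483.87348156 160.94819359  59.        ]]
[[483.20843592 160.33080594  63.        ]]
[[482.24930156 159.38497185  59.        ]] [[479.61280477 159.76389032  74.        ]]
pivot [518.1185115  163.67620271] top sees pivot hole [[519.69742159 163.95091851  44.        ]] scene [[516.46454024 165.42647148  44.        ]]
-0.2 [482.6884888  170.05691518]
-0.1 [482.22848301 166.48793798]
0.0 [482.12707852 162.89086685]
0.1 [482.38528853 159.30164253]
0.2 [483.0005331  155.75612737]
end [518.90384736 127.68476973]
t 13.65 tcp [ 0.4564 -0.2361  0.177 ] F [1.  0.4 0.2] w 0.0853 q7 0.27
dp [0.3973 0.0375 0.0271] dr [ 0.     -0.0004  0.0029] tool axes
 [[-0.025  1.     0.   ]
 [ 1.     0.025  0.   ]
 [ 0.     0.    -1.   ]]
```

```bash
python3 -m handwheel '[{"dp":[0.06,0.005,0],"delta_rot":[0,0,0]},{"dp":[0.12,0.011,0],"delta_rot":[0,0,0]},{"dp":[0.18,0.017,0],"delta_rot":[0,0,0]},{"dp":[0.24,0.022,0],"delta_rot":[0,0,0]},{"dp":[0.30,0.028,0],"delta_rot":[0,0,0.003]},{"dp":[0.355,0.033,0],"delta_rot":[0,0,0.003]},{"dp":[0.395,0.036,0.02],"delta_rot":[0,0,0.003]},{"dp":[0.395,0.036,0.027],"delta_rot":[0,0,0.003]},{"dp":[0.395,0.036,0.027],"delta_rot":[0,0,0.003]},{"dp":[0.395,0.036,0.027],"delta_rot":[0,0,0.003]}]'; python3 go.py .4828 .160 .050 1.25
```

```text
clock: 14.9
tcp_pos: [0.4836, 0.1568, 0.1502]
orientation: [2.201, 2.24, -0.0]
contact_force: [0.3, -0.0, 0.0]
grip_width: 0.0854
gripper_force: 0.0
t 14.9 tcp [0.4836 0.1568 0.1502] F [ 0.3 -0.   0. ] w 0.0854 q7 -0.63
dp [ 0.0033 -0.0008  0.1002] dr [ 0.0004  0.0007 -0.0044] tool axes
 [[-0.017  1.     0.   ]
 [ 1.     0.017 -0.001]
 [-0.001  0.    -1.   ]]
```

```bash
python3 -m handwheel '[{"dp":[0.0025,-0.001,0.045],"delta_rot":[0,0,-0.004]},{"dp":[0.0025,-0.001,0.08],"delta_rot":[0,0,-0.004]},{"dp":[0.0025,-0.001,0.1],"delta_rot":[0,0,-0.004]},{"dp":[0.0025,-0.001,0.1],"delta_rot":[0,0,-0.004]},{"dp":[0.0025,-0.001,0.1],"delta_rot":[0,0,-0.004]}]'; python3 -m handwheel '[{"dp":[0,0,0],"delta_rot":[0,0,0]},{"dp":[0,0,0],"delta_rot":[0,0,0]},{"dp":[0,0,0],"delta_rot":[0,0,0]},{"dp":[0,0,0],"delta_rot":[0,0,0]},{"dp":[0,0,0],"delta_rot":[0,0,0]},{"dp":[0,0,0],"delta_rot":[0,0,0]},{"dp":[0,0,0],"delta_rot":[0,0,0]},{"dp":[0,0,0],"delta_rot":[0,0,0]}]' 0 20; python3 go.py .519 .1277 .05 1.25
```

```text
clock: 15.52
tcp_pos: [0.4832, 0.1602, 0.051]
orientation: [2.196, 2.245, 0.002]
contact_force: [1.3, 0.2, 0.9]
grip_width: 0.0855
gripper_force: 0.0
clock: 16.52
tcp_pos: [0.4826, 0.1605, 0.0501]
orientation: [2.196, 2.247, 0.001]
contact_force: [-0.1, -0.0, 3.8]
grip_width: 0.0131
gripper_force: 22.0
t 16.52 tcp [0.4826 0.1605 0.0501] F [-0.1 -0.   3.8] w 0.0131 q7 -0.74
dp [-0.0336  0.0356  0.0001] dr [ 0.0004 -0.0001  0.001 ] tool axes
 [[-0.023  1.     0.   ]
 [ 1.     0.023  0.   ]
 [ 0.     0.    -1.   ]]
```

```bash
python3 -m handwheel '[{"dp":[-0.006,0.001,0],"delta_rot":[0,0,0]},{"dp":[-0.0128,0.0035,0],"delta_rot":[0,0,0]},{"dp":[-0.0189,0.0072,0],"delta_rot":[0,0,0]},{"dp":[-0.0241,0.0121,0],"delta_rot":[0,0,0]},{"dp":[-0.0283,0.018,0],"delta_rot":[0,0,0]},{"dp":[-0.0313,0.0245,0],"delta_rot":[0,0,0]},{"dp":[-0.0313,0.0245,0],"delta_rot":[0,0,0]},{"dp":[-0.0313,0.0245,0],"delta_rot":[0,0,0]}]'; python3 -m handwheel '[{"dp":[-0.0013,0.0053,0],"delta_rot":[0,0,0]},{"dp":[-0.0017,0.0089,0],"delta_rot":[0,0,0]},{"dp":[-0.0018,0.0114,0],"delta_rot":[0,0,0]},{"dp":[-0.0018,0.0114,0],"delta_rot":[0,0,0]},{"dp":[-0.0018,0.0114,0],"delta_rot":[0,0,0]}]'; python3 -m handwheel '[{"dp":[0,0.001,0],"delta_rot":[0,0,0]},{"dp":[0,0.001,0],"delta_rot":[0,0,0]},{"dp":[0,0.001,0],"delta_rot":[0,0,0]}]'
```

```text
clock: 17.52
tcp_pos: [0.5044, 0.1252, 0.0491]
orientation: [-2.197, -2.245, 0.015]
contact_force: [-7.5, -8.1, 12.5]
grip_width: 0.0135
gripper_force: 23.5
clock: 18.15
tcp_pos: [0.5158, 0.1223, 0.0487]
orientation: [2.198, 2.244, -0.018]
contact_force: [-7.0, -10.8, 8.6]
grip_width: 0.0129
gripper_force: 23.6
clock: 18.52
tcp_pos: [0.5164, 0.1221, 0.0486]
orientation: [2.198, 2.244, -0.019]
contact_force: [-7.8, -11.0, 9.6]
grip_width: 0.0132
gripper_force: 23.7
```

```bash
python3 -m handwheel '[{"dp":[0,0.001,0],"delta_rot":[0,0,0]},{"dp":[0,0.001,0],"delta_rot":[0,0,0]},{"dp":[0,0.001,0],"delta_rot":[0,0,0]}]';python3 -m handwheel '[{"dp":[0,0.001,0],"delta_rot":[0,0,0]},{"dp":[0,0.001,0],"delta_rot":[0,0,0]},{"dp":[0,0.001,0],"delta_rot":[0,0,0]}]'
python3 - <<'E'
from pl import *
f=vision.grab_frame("top");g=vision.grab_frame("scene")
a=cv2.resize(f["img"][200:300,220:320],None,fx=4,fy=4,interpolation=3)
b=cv2.resize(g["img"][160:260,310:410],None,fx=4,fy=4,interpolation=3)
cv2.imwrite("pics/f.png",cv2.convertScaleAbs(np.hstack([a,b]),alpha=1.4))
E
```

```text
clock: 18.9
tcp_pos: [0.5177, 0.1223, 0.0486]
orientation: [2.198, 2.244, -0.018]
contact_force: [-6.4, -11.4, 8.1]
grip_width: 0.0131
gripper_force: 23.7
clock: 19.27
tcp_pos: [0.5192, 0.1225, 0.0486]
orientation: [2.198, 2.243, -0.016]
contact_force: [-4.1, -10.3, 6.5]
grip_width: 0.0135
gripper_force: 23.4
```

View pics/f.png

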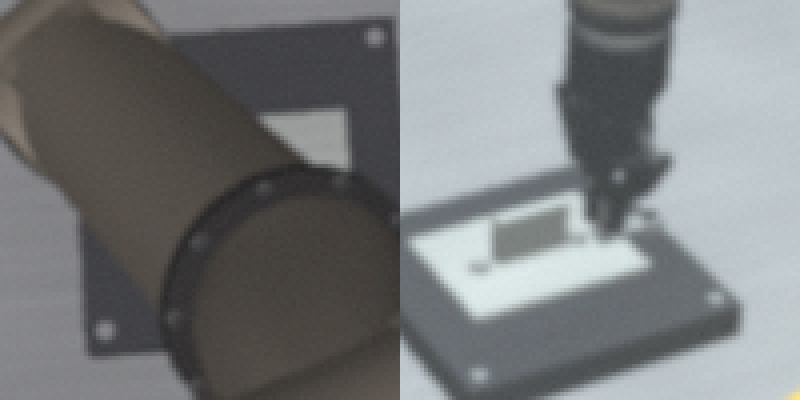

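```bash
python3 - <<'E'
from h import *
o=status.get_obs()
for k in("joints","tau","contact_force","moment","tcp_pos"): print(k,o[k].round(3))
g=vision.grab_frame("scene"); print(cv2.cvtColor(g["img"],cv2.COLOR_BGR2GRAY)[206:226:1,448-100+0:376])
print(proj(g,[[.519,.128,.074],[.519,.128,.044],[.519,.1225,.049]]))
E
python3 go.py .519 .1277 .05 1.25
```

```text
joints [-0.008  0.539 -0.434  2.003  0.357  0.683 -0.649]
tau [ -4.67  -49.682  -9.462 -22.046  -1.168  -3.175  -0.184]
contact_force [ -5.373 -11.101   5.356]
moment [-2.201  0.97   0.188]
tcp_pos [0.519 0.122 0.049]
[[ 76  77  81  80  81  84  81  75  73  67  59  55  52  50  52  56  58  56
   54  51  49  52  52  55  66  86 111 129]
 [ 81  85  91  95 101 101  97  85  70  63  55  52  52  53  51  53  51  52
   51  54  52  53  56  64  84 106 125 136]
 [ 99 107 115 124 131 131 121 102  79  60  56  53  55  55  51  53  51  51
   52  53  56  64  71  87 107 124 134 139]
 [127 136 139 143 148 148 141 117  86  63  54  56  60  58  56  52  50  51
   53  58  69  84  97 112 126 136 140 141]
 [144 144 145 145 148 153 146 124  92  63  56  61  65  63  56  53  54  53
   57  66  83 100 118 127 135 139 140 142]
 [137 130 129 132 140 151 147 127  92  64  56  64  70  68  59  53  53  54
   60  70  85 101 116 127 129 134 136 140]
 [116 108 107 118 135 148 147 127  94  63  58  65  71  66  60  53  51  56
   62  78  87  96 104 109 112 116 127 135]
 [ 98  95  98 114 136 149 148 128  96  65  58  66  71  68  60  
[... 1063 characters left out ...]

  159 152 136 115  96  81  77  75  76  77]
 [154 155 157 159 161 160 161 161 160 161 161 161 159 160 162 160 161 161
  160 157 151 135 116  97  85  80  76  77]
 [159 160 162 162 162 161 161 161 161 161 161 162 161 161 161 160 161 160
  160 159 157 151 136 118  99  83  78  76]
 [163 160 162 162 162 162 162 161 162 161 159 162 161 161 160 159 160 160
  160 160 158 154 146 132 110  88  79  78]]
[[362.52031168 208.75579568]
 [361.88596315 216.89950581]
 [360.4237193  215.99516577]]
t 19.43 tcp [0.5192 0.1224 0.0486] F [ -6.3 -10.6   6.1] w 0.0129 q7 -0.65
dp [ 0.0053 -0.0002 -0.0014] dr [-0.0068  0.0078 -0.0015] tool axes
 [[-0.02   1.    -0.007]
 [ 1.     0.02  -0.008]
 [-0.008 -0.007 -1.   ]]
```

The drag in -y fits the knob rolling on the pads and looks harmless. In the scene crop the fingers hold the knob over the plate edge at about (600,230). I'll keep pushing gently to the stop.

```bash
for i in 1; do python3 -m handwheel '[{"dp":[0,0.001,0],"delta_rot":[0,0,0]},{"dp":[0,0.001,0],"delta_rot":[0,0,0]},{"dp":[0,0.001,0],"delta_rot":[0,0,0]}]'; done | grep -E "tcp|contact"; python3 -m handwheel '[{"dp":[0,0.001,0],"delta_rot":[0,0,0]},{"dp":[0,0.001,0],"delta_rot":[0,0,0]},{"dp":[0,0.001,0],"delta_rot":[0,0,0]}]'| grep -E "tcp|contact"; python3 -m handwheel '[{"dp":[0,0.001,0],"delta_rot":[0,0,0]},{"dp":[0,0.001,0],"delta_rot":[0,0,0]},{"dp":[0,0.001,0],"delta_rot":[0,0,0]}]'| grep -E "tcp|contact"
```

```text
tcp_pos: [0.5195, 0.1224, 0.0486]
contact_force: [-7.2, -9.6, 8.6]
tcp_pos: [0.5196, 0.1224, 0.0485]
contact_force: [-10.1, -11.3, 11.3]
tcp_pos: [0.5197, 0.1224, 0.0485]
contact_force: [-12.6, -9.8, 13.9]
```

The stop is reached: x holds at 0.5196 while the force climbs. Relaxing, opening and retracting.

```bash
python3 -m handwheel '[{"dp":[0,-0.002,0],"delta_rot":[0,0,0]},{"dp":[0,-0.002,0],"delta_rot":[0,0,0]}]' | grep -E "tcp|contact"; python3 -m handwheel '[{"dp":[0,0,0],"delta_rot":[0,0,0]},{"dp":[0,0,0],"delta_rot":[0,0,0]},{"dp":[0,0,0],"delta_rot":[0,0,0]},{"dp":[0,0,0],"delta_rot":[0,0,0]},{"dp":[0,0,0],"delta_rot":[0,0,0]},{"dp":[0,0,-0.04],"delta_rot":[0,0,0]},{"dp":[0,0,-0.09],"delta_rot":[0,0,0]},{"dp":[0,0,-0.13],"delta_rot":[0,0,0]},{"dp":[-0.06,-0.03,-0.13],"delta_rot":[0,0,0]},{"dp":[-0.12,-0.06,-0.13],"delta_rot":[0,0,0]},{"dp":[-0.18,-0.06,-0.13],"delta_rot":[0,0,0]}]' 0.8;  python3 -m handwheel '[{"dp":[-0.06,0,0],"delta_rot":[0,0,0]},{"dp":[-0.12,0,0],"delta_rot":[0,0,0]},{"dp":[-0.17,0,0],"delta_rot":[0,0,0]},{"dp":[-0.18,0,0],"delta_rot":[0,0,0]},{"dp":[-0.18,0,0],"delta_rot":[0,0,0]},{"dp":[-0.18,0,0],"delta_rot":[0,0,0]}]'|grep -E "tcp|contact"
python3 - <<'E'
from pl import *
f=vision.grab_frame("top");g=vision.grab_frame("scene")
a=cv2.resize(f["img"][200:300,220:320],None,fx=4,fy=4,interpolation=3)
b=cv2.resize(g["img"][160:260,310:410],None,fx=4,fy=4,interpolation=3)
cv2.imwrite("pics/g.png",cv2.convertScaleAbs(np.hstack([a,b]),alpha=1.4))
E
```

```text
tcp_pos: [0.5195, 0.1224, 0.0486]
contact_force: [-6.6, -10.9, 7.8]
clock: 22.18
tcp_pos: [0.4656, -0.0483, 0.1801]
orientation: [2.193, 2.249, -0.001]
contact_force: [0.7, 0.2, -0.0]
grip_width: 0.0682
gripper_force: 0.0
tcp_pos: [0.4718, -0.2252, 0.1799]
contact_force: [0.2, 0.2, -0.0]
```

View pics/g.png

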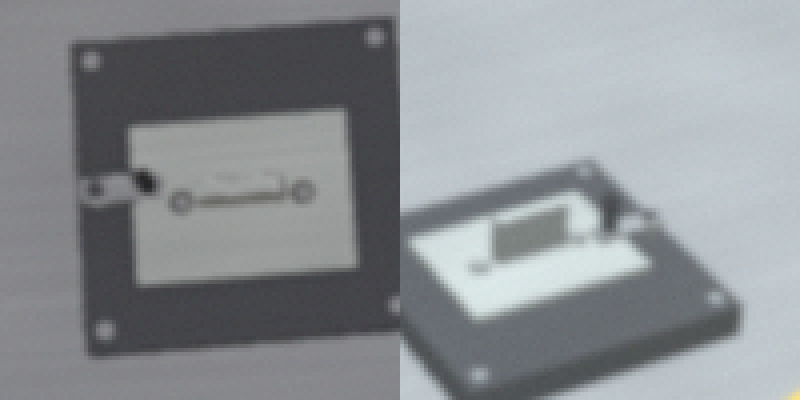

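The keeper lies square over the plate edge. In the top crop its strip runs from (80,190) to (160,185), parallel to the jig's edge, with the knob at (146,182). The plate is flush with both pins in their holes, and the gripper is clear.

```bash
python3 -c "
from bench import r
print(r.hand_in())"
```

```text
the job is handed in; nothing more can be done
None
```

The cover is seated flush over both pins, the keeper is turned to its stop square over the plate's edge, the gripper is clear of everything, and the job is handed in at about 23 s of the 72 s allowed; no verdict was returned.

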